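Lock the stop post in the pantry tray rail against the glass container

TASK

Take the orange-winged stop post from its dock, let its T-foot down through the slot of the pantry tray's rail to the right of the glass container, and slide it along the slot until the glass is gently snug against the tray's left side wall. Then push the post down against its spring and give it a quarter turn so the foot catches under the rail and the post stays locked right against the glass. The rail lies loose in its recess, so feel for the slot with light force; do not shove the glass or disturb the other things.

Things in the scene. Friction and masses are not known exactly. Their poses are not given: they have to be found in the camera images.
- stop: Stop post, 150 g, upright in one dock well. Origin on its axis at the underside of its black sleeve (40 mm diameter, 70 mm high); z up. An 8 mm shank with wing and foot turns and slides freely in the sleeve on a spring: with the sleeve standing on the rail, wing and foot (and this origin) press down by up to 9 mm, then a hard stop; 3 N to begin, 1.2 N more per mm.
- wing (a point): Grip point on the stop's axis, in its orange wing grip, 100 mm above the stop's origin. The wing is 14 mm thick along x, 44 mm long along y, and reaches from 80 to 112 mm above the origin.
- foot (a point): Middle of the underside of the stop's steel T-foot, 9 mm below the origin. In line with the wing: 8 mm along x, 28 along y, 7 high. It clears the rail's lips and can turn (either way) once the stop is pressed 4 mm down (6 to 7 is safe). Let go after the quarter turn, the spring draws it up under the lips: the stop's origin stays 4 mm below the rail top, held by about 8 N.
- tray: Pantry tray (fixed), pulled out towards the robot. Origin under its centre, x away from the robot, y to the left; yaw varies. White floor at z = 30 mm; inside it reaches y = +-205, x = +-162 mm; walls 79 mm high. An aluminium rail, 50 mm wide, 404 mm long, lies across the floor along y, top flush with the floor; a slot 10 mm wide runs along its whole middle.
- recess (a point): Centre of the tray's rail recess, at floor height, axes as the tray. The rail lies loose in it: the slot's centre line, parallel to y, is anywhere within 9 mm of this point in x; it is not measured and must be seen or felt for. The rail shifts only under more than about 18 N sideways. Lips 6 mm thick; below them a channel 34 mm wide, 14 mm deep.
- left_wall (a point): Inner face of the tray's left side wall, in line with the recess, at floor height.
- glass: Small square glass container, blue lid, 100 x 100 mm, 58 mm high, 0.3 to 0.52 kg, fragile, standing over the rail in the tray's left part, square to the tray within 4 degrees, 6 to 30 mm short of the left wall. Origin at the centre of its underside, y to the left as the tray's.
- dock: Grey parking dock, fixed, 170 x 70 x 30 mm, long along its x, on the bench to the right of the tray; origin at the centre of its underside. Two wells 32 mm in diameter, at x = +-48 mm; one holds the stop, the other the plug.
- plug: White round blanking plug in the other well of the dock, head 42 mm in diameter, 18 mm above the dock. Leave it.
- lunchbox: Grey plastic lunchbox with lid, 109 x 174 x 59 mm high, on the tray floor in front of the rail, to the right; origin at the centre of its underside. Leave it.
- bottle: Yellow aluminium drink bottle, 68 mm in diameter, 190 mm high, upright at the tray's rear right; origin at the centre of its underside. Leave it.
- pod: Teal silicone snack pod, 82 mm in diameter, 46 mm high, on the tray floor behind the rail; origin at the centre of its underside. Leave it.
There are look-alikes about, which are no part of the job. Leave any red look-alike of the glass alone.

How it is judged:
By the outcome, as a careful person would: the job done as asked, in the order asked, and still so for the second after the job is handed in, with the robot touching nothing.
It also fails if it takes over 67 s, if anything falls off the work surface, if the arm or the gripper's body presses on something with over 40 N, if the wrist force passes 120 N, or if a joint passes its speed limit or range.

ROBOT

A 7-joint arm with a two-finger parallel gripper is mounted at the origin on the work surface. World frame = base frame: x ahead of the robot, y to its left, z up, the work surface at z = 0. Lengths are in m, angles in rad, forces in N, time in s.
With the tool pointing down it reaches from about 0.425 to 0.875 m from the base axis. Payload 4.7 kg.
Tool frame: the origin (TCP) lies midway between the tips of the shut fingers; the grasp point (between the pads) lies 19 mm behind it; z points along the fingers, y is the line along which they close (so a half turn about z gives the same grasp; the last joint's range is limited). The gripper opens to 87 mm and grips with 3 to 60 N. Pads are 19 mm wide; open, the fingers measure 117 mm over their backs; the gripper's body (75 mm by 190 mm) begins 51 mm behind the grasp point.
Start: joints at [1.176, 0.321, -0.07, 1.45, 0.023, 1.371, -0.057], TCP at [0.258, -0.596, 0.223] pointing down, gripper open.
Joint ranges: [-2.86, 2.86], [-0.3, 2.09], [-1.38, 1.24], [0.06, 2.45], [-1.56, 4.7], [0.09, 2.05], [-2.69, 2.69]. Speed limits (rad/s): [2.57, 2.57, 3.14, 3.14, 3.14, 3.14, 3.14].

INTERFACE

Orientations are given as a rotation vector (axis times angle).
In Python, from bench import ctrl gives the robot as it stands. The module is installed in compiled form; this text tells all that it offers.
- The arm moves only by the shell command python3 -m handwheel 'ROWS' [FORCE]. ROWS is JSON, a list of rows, each a list of 7 numbers: the finger opening in m, from 0 to 0.087, then the shift along the tool's x, y, z in m, then the turn, a rotation vector about the tool's x, y, z in degrees. A call has 1 to 12 rows; each row shifts and turns the commanded pose from where the row before left it, along the tool's axes as they then stand; what a row does not reach is not made up. A row lasts 1/8 s, in which the tool goes at most 62.5 mm and 10.7 degrees, less where a joint would pass 70% of its speed; a pose out of reach is approached as far as the arm can. A call is refused whole if a number of a shift passes 0.0625 or a number of a turn 10.7, either way. A call with a gripper value outside its range is refused whole. The fingers move at their own pace and stop on an object; FORCE is the grip in N (left out, the last holds). Time passes only in rows, so rows that do not move let the fingers close. It gives the time, the measured TCP pose, the force, the opening and the grip force at its end, in the units of the state.
- ctrl.get_state(): the state, without advancing time (a new reading comes with each control period).
- ctrl.get_image(name): name is "scene" or "top"; returns (picture, depth): 480x640x3 uint8, blue, green, red; 480x640 float32, m along the optical axis (not along the pixel's ray), 0 where there is no reading.
- ctrl.camera_info(name): a dict with "intrinsics" (3x3 intrinsics, pixels), "R" (3x3) and "t" (3): a world point X has camera coordinates R X + t. Camera axes: x right, y down, z forward; pixel columns grow to the right and rows downward; lengths in m; the calibration is good to about 2 mm. A picture is of the moment at which its call begins. camera_info takes no time and is no camera call.
- ctrl.close_job(): hands the job in; it is judged then, once.
The state is a dict: "time": time; "joint_positions": joint angles; "qd": joint speeds; "joint_torque": joint torques, N m; "position": TCP position; "tool_rot": TCP orientation; "ft_force": force on the tool from outside, world axes, zero at the start; "torque": the same for the moment, N m; "grip_width": opening from 0.0 (shut) to 1.0 (fully open); "grip_force": force on a finger pad.
Only numpy, scipy, OpenCV 4.12 (cv2) and the standard library are available. Lean on these libraries where they do the work, as an engineer would, in place of code of your own. Each camera call takes 0.05 s, during which the arm holds its last target. There are 200 camera calls.

## Working session

There is one attempt and no reset: what is moved stays moved. The work goes in short steps, Python scripts to look and compute and a shell command to move; the robot and the scene stay as the last step left them, time stands still between calls to the robot, and variables do not carry over. Pictures are saved under pics/ and viewed, at most 10 in all, crops included, and the job is handed in when it is done.

```bash
mkdir -p pics; cat > h.py <<'E'
import numpy as np, cv2
from bench import ctrl
from scipy.spatial.transform import Rotation as Ro
def cam(n):
    c=ctrl.camera_info(n); return np.array(c["intrinsics"]),np.array(c["R"]),np.array(c["t"])
def ray(n,u,v,z):
    K,R,t=cam(n); o=-R.T@t; d=R.T@np.linalg.solve(K,[u,v,1.]); return o+d*(z-o[2])/d[2]
def proj(n,X):
    K,R,t=cam(n); p=K@(R@np.array(X)+t); return p[:2]/p[2]
def cloud(n,D):
    K,R,t=cam(n); v,u=np.mgrid[:480,:640]; P=np.stack([(u-K[0,2])/K[0,0]*D,(v-K[1,2])/K[1,1]*D,D],-1)
    return (P-t)@R
E
python3 - <<'E'
from h import *
for n in("scene","top"):
    im,d=ctrl.get_image(n); cv2.imwrite(f"pics/{n}0.png",im); np.save(f"{n}0.npy",d)
    K,R,t=cam(n); print(n,K.tolist(),-R.T@t,R.round(2).tolist(),(d>0).mean())
s=ctrl.get_state(); print(s)
E
```

```text
scene [[517.5547062188266, 0.0, 318.70688871839286], [0.0, 517.5547062188266, 234.00433095995467], [0.0, 0.0, 1.0]] [ 0.84730166 -0.69233001  0.73997391] [[0.89, 0.46, 0.0], [0.29, -0.56, -0.78], [-0.36, 0.69, -0.63]] 0.9961458333333333
top [[523.876108699834, 0.0, 318.05473399444605], [0.0, 523.876108699834, 238.02590282189232], [0.0, 0.0, 1.0]] [0.27771935 0.02127773 1.28910783] [[0.01, -1.0, 0.0], [-0.99, -0.01, -0.17], [0.17, 0.0, -0.99]] 0.996005859375
{'time': 0.1, 'joint_positions': array([ 1.17608715,  0.3217305 , -0.07008362,  1.45158722,  0.02259458,
        1.37076376, -0.0568949 ]), 'qd': array([-0.00021896, -0.00241183, -0.00016386, -0.00239427,  0.00090671,
        0.00146441, -0.0005803 ]), 'joint_torque': array([-1.71807174e-04, -4.92571557e+01, -4.05735550e-01, -3.13396668e+01,
       -6.41230540e-02,  3.95461684e-02,  6.22866060e-05]), 'position': array([ 0.25814457, -0.59599769,  0.22156561]), 'tool_rot': array([-3.07456870e+00, -6.37407935e-01,  6.77583075e-04]), 'ft_force': array([-0.40724697,  1.15497402, -0.55426062]), 'torque': array([-0.02257793, -0.00458319, -0.02248572]), 'grip_force': 0.0, 'grip_width': 0.9996775925782266}
```

View pics/scene0.png

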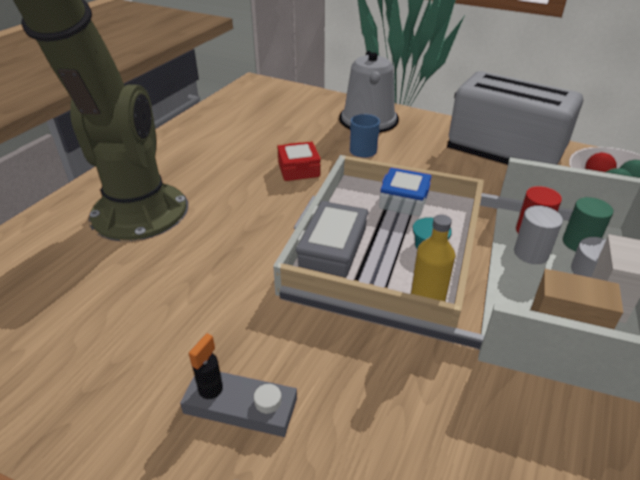

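View pics/top0.png

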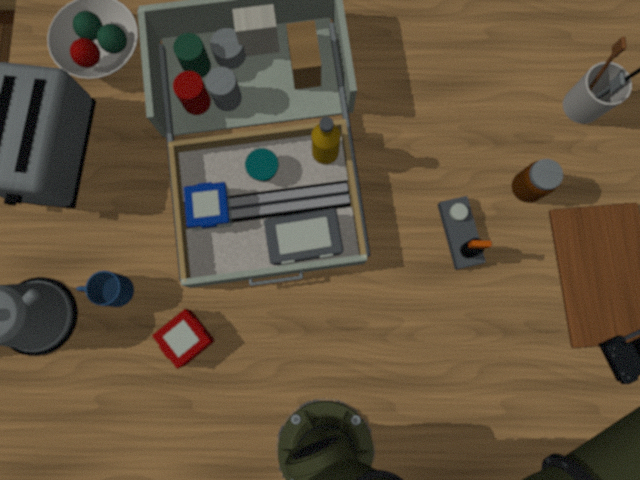

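The top view shows the orange wing at about (478,243), with the stop in the dock's near well. The plug is at (459,211), the blue-lidded glass at (207,204), the red look-alike at (183,338), and the rail with its dark slot runs along row ~200. In the scene view the wing is at (203,351) and the blue lid at (406,184). Only one object is an orange-winged post. The brown bottle at top (538,180) has no wing. The glass is the one with the blue lid, in the tray.

```bash
cat > m.py <<'E'
from h import *
import sys
I={};D={}
for n in("scene","top"): I[n]=cv2.imread(f"pics/{n}0.png");D[n]=np.load(f"{n}0.npy")
def mask(n,lo,hi,box=None):
    m=cv2.inRange(cv2.cvtColor(I[n],cv2.COLOR_BGR2HSV),lo,hi)
    if box: k=np.zeros_like(m);k[box[1]:box[3],box[0]:box[2]]=255;m&=k
    return m
C={n:cloud(n,D[n]) for n in I}
for nm,lo,hi,bx in(("wing",(5,180,120),(15,255,255),{"scene":(180,320,230,380),"top":(455,225,500,262)}),("lid",(105,150,80),(125,255,255),{"scene":(370,160,440,210),"top":(180,175,235,235)}),("plug",(0,0,140),(180,60,255),{"scene":(245,375,290,418),"top":(445,198,472,223)})):
    for n in I:
        m=mask(n,lo,hi,bx[n])>0; P=C[n][m]; v,u=np.nonzero(m)
        print(nm,n,m.sum(),"px",u.mean().round(1),v.mean().round(1),u.min(),u.max(),v.min(),v.max(),"mean",P.mean(0).round(4),"z pct",np.percentile(P[:,2],[5,50,95]).round(4))
        z=np.percentile(P[:,2],85); q=P[abs(P[:,2]-np.percentile(P[:,2],95))<.006]
        r=cv2.minAreaRect((q[:,:2]*1000).astype(np.float32)); print("   top face rect",[np.round(x,1) for x in r],len(q), "mean", q.mean(0).round(4))
# dock top
for n,bx in(("top",(435,190,495,275)),("scene",(175,370,300,435))):
    P=C[n][bx[1]:bx[3],bx[0]:bx[2]].reshape(-1,3); q=P[abs(P[:,2]-.030)<.005]; print("dock",n,[np.round(x,1) for x in cv2.minAreaRect((q[:,:2]*1000).astype(np.float32))],np.median(q[:,2]))
a=cv2.resize(I["top"][140:300,165:375],None,fx=3.6,fy=3.4,interpolation=cv2.INTER_CUBIC)[:340];
b=np.hstack([cv2.resize(I["top"][190:280,430:510],(360,300),interpolation=2),cv2.resize(I["scene"][325:425,170:290],(360,300),interpolation=2)])
cv2.imwrite("pics/c1.png",np.vstack([a[:300,:720],b]))
E
python3 m.py
```

```text
wing scene 205 px 199.3 349.9 190 212 335 367 mean [ 0.4761 -0.3494  0.1391] z pct [0.12   0.1388 0.1418]
   top face rect [array([ 473.4, -342.6]), array([41.3, 11.5]), np.float64(89.5)] 155 mean [ 0.4743 -0.3436  0.1394]
wing top 100 px 480.8 243.0 471 491 240 245 mean [ 0.4677 -0.3386  0.1398] z pct [0.1374 0.1412 0.1456]
   top face rect [array([ 467.2, -339.6]), array([10. , 41.8]), np.float64(0.4)] 80 mean [ 0.4673 -0.3396  0.1421]
lid scene 582 px 406.0 186.2 382 430 169 199 mean [0.5749 0.2586 0.0933] z pct [0.0809 0.0859 0.0883]
   top face rect [array([566.6, 284. ]), array([102. ,  99.1]), np.float64(9.7)] 529 mean [0.5707 0.2725 0.0859]
lid top 941 px 205.8 205.5 184 228 183 226 mean [0.5575 0.2875 0.0915] z pct [0.0841 0.0882 0.0922]
   top face rect [array([561.1, 288.5]), array([104.8,  97.7]), np.float64(7.7)] 743 mean [0.558  0.2869 0.0891]
plug scene 530 px 267.0 395.0 247 289 377 407 mean [ 0.5638 -0.3168  0.0444] z pct [0.0287 0.0462 0.0482]
   top face rect [array([ 564.7, -318.4]), array([40.3, 40.5]), np.float64(87.5)] 490 mean [ 0.5651 -0.3191  0.0463]
plug top 167 px 458.7 211.2 451 466 204 218 mean [ 0.5588 -0.3149  0.0552] z pct [0.0437 0.0477 0.0518]
   top face rect [array([ 560.4, -317. ]), array([34. , 34.8]), np.float64(45.4)] 132 mean [ 0.56   -0.3163  0.0487]
dock top [array([ 513.2, -329.2]), array([170.2,  72.3]), np.float64(13.6)] 0.03006681349548477
dock scene [array([ 518. , -329.6]), array([171.6,  72.8]), np.float64(13.5)] 0.028327661923107293
```

View pics/c1.png

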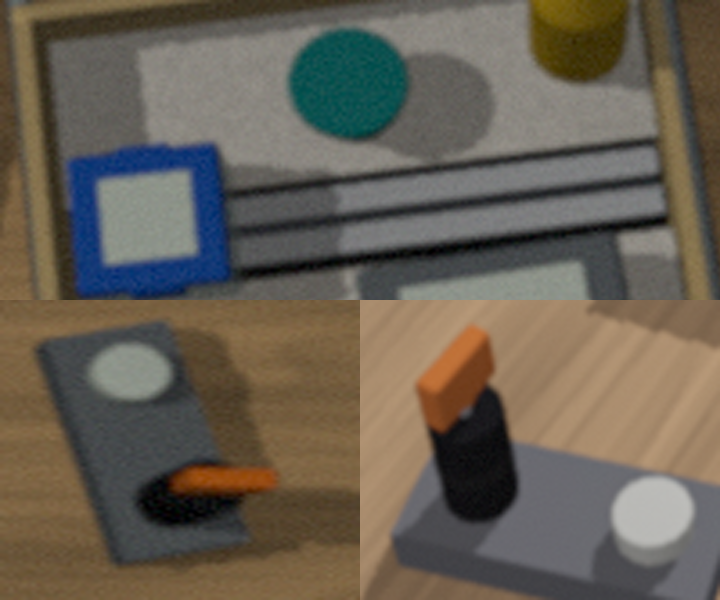

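The crop confirms the stop: an orange wing over a black sleeve in the dock's near well, with the wing lying along world y. The white plug is in the far well. In the tray, the slot is the middle dark line, from crop (240,228) to (655,180), to the right of the blue-lidded glass. Next I'll measure the slot, wall and glass in both views.

```bash
cat > m2.py <<'E'
from m import *
print("-----")
g={n:cv2.GaussianBlur(cv2.cvtColor(I[n],cv2.COLOR_BGR2GRAY),(3,3),0).astype(float) for n in I}
fl=C["top"][150:195,190:240].reshape(-1,3);print("floor z",np.median(fl[:,2]))
L={}
def para(a,i): 
    d=a[i-1]-2*a[i]+a[i+1]; return i+.5*(a[i-1]-a[i+1])/d
for n in I:
    pts=[]
    rng=range(245,345) if n=="top" else range(215,275)
    for k in rng:
        if n=="top": p0=207-(k-232)/(347-232)*14; a=g[n][:,k]
        else: p0=None
        if n=="scene":
            w=ray("top",300,198,.03); # predict from top fit
            A=L["top"]; # x = A0 y + A1
            ys=np.linspace(-.1,.35,400); pr=np.array([proj(n,[A[0]*y+A[1],y,.03]) for y in ys]); p0=np.interp(k,pr[::-1,1] if pr[0,1]>pr[-1,1] else pr[:,1],pr[::-1,0] if pr[0,1]>pr[-1,1] else pr[:,0]); a=g[n][k]
        w=int(round(p0)); s=a[w-4:w+5]; i=int(np.argmin(s))
        if 0<i<8:
            c=para(s,i)+w-4
            pts.append(ray(n,k,c,.03) if n=="top" else ray(n,c,k,.03))
    pts=np.array(pts); f=np.polyfit(pts[:,1],pts[:,0],1)
    for _ in range(3):
        r=pts[:,0]-np.polyval(f,pts[:,1]); ok=abs(r)<.003; f=np.polyfit(pts[ok,1],pts[ok,0],1)
    L[n]=f; print(n,"slot yaw",np.degrees(np.arctan(-f[0])),"x at y=.2:",np.polyval(f,.2),"y=0.1:",np.polyval(f,.1),len(pts),ok.sum())
for n in I:
    # wall tops: heights profile along tray y, at slot line +-; in tray-aligned coords
    yaw=np.arctan(-L["top"][0]); c,s=np.cos(yaw),np.sin(yaw); o=np.array([np.polyval(L[n],.2),.2])
    P=C[n].reshape(-1,3); Q=(P[:,:2]-o)@np.array([[c,-s],[s,c]])   # tray x,y relative
    w=(abs(Q[:,0])<.12)&(Q[:,1]>.08)&(Q[:,1]<.2)
    for lo in np.arange(.05,.2,.008):
        k=(abs(Q[:,0])<.1)&(Q[:,1]>=lo)&(Q[:,1]<lo+.008)&(P[:,2]<.2)
        if k.sum(): print(n,round(lo,3),k.sum(),np.percentile(P[k,2],[10,50,90]).round(3))
    # lid extents in tray frame
    m=mask(n,(105,150,80),(125,255,255),(180,175,235,235) if n=="top" else (370,160,440,210)).reshape(-1)>0
    q=Q[m&(P[:,2]>.08)]; print(n,"lid tray x",np.percentile(q[:,0],[1,99]),"y",np.percentile(q[:,1],[1,99]))
E
python3 m2.py | sed -n '/-----/,$p'; python3 -c "
from h import *
s=ctrl.get_state();print(Ro.from_rotvec(s['tool_rot']).as_matrix().round(3))"
```

```text
-----
floor z 0.03125986836346621
[[ 0.918  0.398 -0.001]
 [ 0.398 -0.918  0.002]
 [-0.    -0.002 -1.   ]]Traceback (most recent call last):
  File "m2.py", line 16, in <module>
    A=L["top"]; # x = A0 y + A1
      ~^^^^^^^
KeyError: 'top'
```

```bash
python3 -m handwheel '[[0.087,0,0,0,0,0,-10.6],[0.087,0,0,0,0,0,-10.6],[0.087,0,0,0,0,0,-10.6],[0.087,0,0,0,0,0,-10.6],[0.087,0,0,0,0,0,-10.6],[0.087,0,0,0,0,0,-10.6],[0.087,0,0,0,0,0,-3],[0.087,0,0,0,0,0,0]]' 20; python3 -c "
from h import *
s=ctrl.get_state();print(Ro.from_rotvec(s['tool_rot']).as_matrix().round(4),s['position'])"
```

```text
time: 1.1
position: [0.2582, -0.5962, 0.222]
tool_rot: [-2.221, -2.22, -0.001]
ft_force: [0.3, 0.0, 0.4]
grip_width: 0.999
grip_force: 0.0
[[ 3.e-04  1.e+00 -4.e-04]
 [ 1.e+00 -3.e-04  8.e-04]
 [ 8.e-04 -4.e-04 -1.e+00]] [ 0.25816729 -0.59624342  0.22204049]
```

```bash
sed -i 's/^for n in I:$/for n in ("top","scene"):/' m2.py; python3 m2.py | sed -n '/-----/,$p'
```

```text
-----
floor z 0.03125986836346621
top slot yaw 8.466120787829976 x at y=.2: 0.5725294736189555 y=0.1: 0.5874141279958144 100 100Traceback (most recent call last):
  File "m2.py", line 17, in <module>
    ys=np.linspace(-.1,.35,400); pr=np.array([proj(n,[A[0]*y+A[1],y,.03]) for y in ys]); p0=np.interp(k,pr[::-1,1] if pr[0,1]>pr[-1,1] else pr[:,1],pr[::-1,0] if pr[0,1]>pr[-1,1] else pr[:,0]); a=g[n][k]
                                              ~~~~^^^^^^^^^^^^^^^^^^^^^^^
  File "h.py", line 9, in proj
    K,R,t=cam(n); p=K@(R@np.array(X)+t); return p[:2]/p[2]
          ~~~^^^
  File "h.py", line 5, in cam
    c=ctrl.camera_info(n); return np.array(c["intrinsics"]),np.array(c["R"]),np.array(c["t"])
ValueError: time passes only in moves, steps and waits
```

```bash
python3 -m handwheel '[[0.087,0.051,0.0424,0,0,0,0],[0.087,0.051,0.0424,0,0,0,0],[0.087,0.051,0.0424,0,0,0,0],[0.087,0.051,0.0424,0,0,0,0],[0.087,0.051,0.0424,0,0,0,0],[0.06,0,0,0,0,0,0],[0.06,0,0,0,0,0,0]]'; python3 - <<'E'
from h import *
for n in("scene","top"):
    im,d=ctrl.get_image(n); cv2.imwrite(f"pics/{n}1.png",im)
a=cv2.imread("pics/scene1.png")[260:430,130:330]; b=cv2.imread("pics/top1.png")[190:290,420:520]
cv2.imwrite("pics/c2.png",np.hstack([cv2.resize(a,(480,408)),cv2.resize(b,(300,408))]))
E
```

```text
time: 1.98
position: [0.4576, -0.3564, 0.2224]
tool_rot: [-2.221, -2.221, 0.002]
ft_force: [0.1, -0.4, 0.9]
grip_width: 0.853
grip_force: 0.0
```

View pics/c2.png

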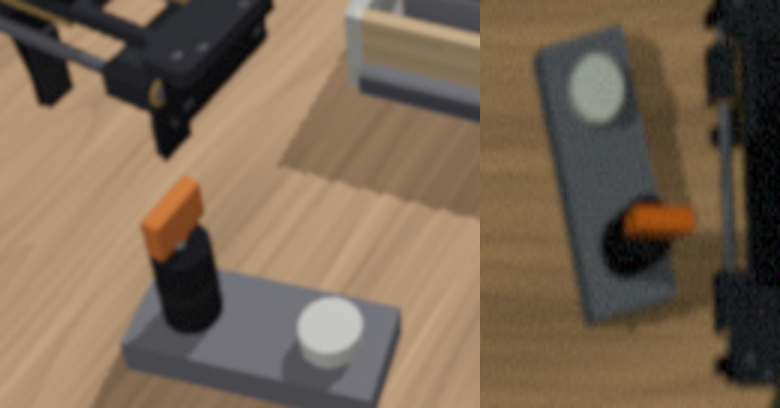

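The scene crop shows the gripper hovering up and towards the robot from the wing, which is at crop (173,218). The wing is undisturbed. The last rows were cut short, so I still need +15 mm in tool x and +12 mm in tool y.

```bash
python3 -m handwheel '[[0.06,0.0154,0.0125,0,0,0,0],[0.06,0,0,0.03,0,0,0],[0.06,0,0,0.03,0,0,0],[0.06,0,0,0,0,0,0]]'
cat >> h.py <<'E'
_c={}
def cam(n):
    if n not in _c:
        c=ctrl.camera_info(n); _c[n]=(np.array(c["intrinsics"]),np.array(c["R"]),np.array(c["t"]))
    return _c[n]
E
python3 m2.py | sed -n '/-----/,$p'
python3 - <<'E'
from h import *
for n in("scene","top"):
    im,d=ctrl.get_image(n); cv2.imwrite(f"pics/{n}2.png",im)
a=cv2.imread("pics/scene2.png")[260:430,130:330]; b=cv2.imread("pics/top2.png")[190:290,420:520]
cv2.imwrite("pics/c3.png",np.hstack([cv2.resize(a,(480,408)),cv2.resize(b,(300,408))]))
E
```

```text
time: 2.58
position: [0.4694, -0.3392, 0.1602]
tool_rot: [-2.218, -2.218, 0.0]
ft_force: [0.1, -0.2, 0.4]
grip_width: 0.69
grip_force: 0.0
-----
floor z 0.03125986836346621
top slot yaw 8.466120787829976 x at y=.2: 0.5725294736189555 y=0.1: 0.5874141279958144 100 100
scene slot yaw 8.577590688195489 x at y=.2: 0.5753107047925206 y=0.1: 0.5903942790516237 60 60
top 0.05 267 [0.028 0.085 0.09 ]
top 0.058 267 [0.028 0.085 0.091]
top 0.066 269 [0.029 0.086 0.091]
top 0.074 265 [0.029 0.086 0.091]
top 0.082 276 [0.028 0.086 0.091]
top 0.09 260 [0.029 0.086 0.091]
top 0.098 253 [0.029 0.086 0.091]
top 0.106 262 [0.028 0.085 0.091]
top 0.114 266 [0.029 0.085 0.091]
top 0.122 262 [0.029 0.084 0.09 ]
top 0.13 247 [0.029 0.084 0.09 ]
top 0.138 127 [0.028 0.031 0.035]
top 0.146 382 [0.028 0.042 0.076]
top 0.154 456 [0.036 0.077 0.082]
top 0.162 134 [0.077 0.08  0.082]
top 0.17 25 [0.033 0.036 0.038]
top 0.178 77 [0.026 0.029 0.032]
top 0.186 164 [-0.003  0.001  0.004]
top 0.194 244 [-0.002  0.001  0.004]
top lid tray x [-0.04856082  0.05200844] y [0.04078454 0.13707246]
scene 0.05 196 [0.009 0.051 0.087]
scene 0.058 196 [0.011 0.072 0.088]
scene 0.066 184 [0.026 0.073 0.088]
scene 0.074 185 [0.027 0.076 0.088]
scene 0.082 165 [0.027 0.083 0.088]
scene 0.09 168 [0.027 0.081 0.088]
scene 0.098 160 [0.027 0.084 0.088]
scene 0.106 157 [0.027 0.085 0.088]
scene 0.114 126 [0.027 0.031 0.088]
scene 0.122 151 [0.028 0.084 0.087]
scene 0.13 113 [0.027 0.03  0.087]
scene 0.138 67 [0.026 0.028 0.03 ]
scene 0.146 446 [0.03  0.054 0.077]
scene 0.154 443 [0.034 0.065 0.078]
scene 0.162 73 [0.075 0.076 0.078]
scene lid tray x [-0.04536142  0.13765419] y [-0.92265013  0.13231   ]
```

View pics/c3.png

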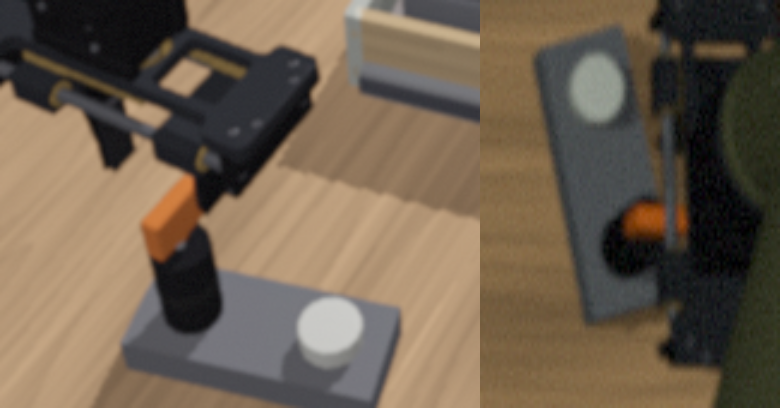

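The fingers straddle the wing front and back, with the wing centred. Descending to grip it.

```bash
python3 -m handwheel '[[0.06,-0.002,0.001,0.025,0,0,0],[0.06,0,0,0.024,0,0,0],[0.06,0,0,0,0,0,0],[0.0,0,0,0,0,0,0],[0.0,0,0,0,0,0,0],[0.0,0,0,0,0,0,0],[0.0,0,0,0,0,0,0],[0.0,0,0,0,0,0,0]]' 35
```

```text
time: 3.68
position: [0.4715, -0.3427, 0.1137]
tool_rot: [2.221, 2.222, -0.0]
ft_force: [-0.2, -0.6, -0.1]
grip_width: 0.21
grip_force: 0.0
```

```bash
python3 -m handwheel '[[0.0,0,0,0,0,0,0],[0.0,0,0,0,0,0,0],[0.0,0,0,0,0,0,0]]' 35
```

```text
time: 4.05
position: [0.4714, -0.3427, 0.1135]
tool_rot: [-2.221, -2.222, 0.0]
ft_force: [0.0, 0.2, -0.8]
grip_width: 0.161
grip_force: 34.9
```

Gripped at a 14 mm opening, as it should be. Lifting and carrying towards the slot.

```bash
python3 -m handwheel '[[0.0,0,0,-0.02,0,0,0],[0.0,0,0,-0.045,0,0,0],[0.0,0,0,-0.045,0,0,0],[0.0,0.03,0.006,0,0,0,0],[0.0,0.045,0.01,0,0,0,0],[0.0,0.045,0.01,0,0,0,0],[0.0,0.045,0.01,0,0,0,0],[0.0,0.045,0.01,0,0,0,0],[0.0,0.045,0.01,0,0,0,0],[0.0,0.045,0.01,0,0,0,0],[0.0,0.045,0.01,0,0,0,0],[0.0,0.045,0.01,0,0,0,0]]'
python3 -m handwheel '[[0.0,0.045,0.01,0,0,0,0],[0.0,0.045,0.01,0,0,0,0],[0.0,0.03,0.005,0,0,0,0],[0.0,0.02,0,0,0,0,0],[0.0,0,0,0,0,0,-8.5],[0.0,0,0,0,0,0,0],[0.0,0,0,0,0,0,0],[0.0,0,0,0,0,0,0]]'
python3 - <<'E'
from h import *
s=ctrl.get_state();R=Ro.from_rotvec(s['tool_rot']).as_matrix();p=s['position'];print(p,R.round(4),s['ft_force'])
for q in([.576,.185,p[2]],[.5761,.185,p[2]]): print((R.T@(np.array(q)-p)).round(4))
for n in("scene","top"):
    im,d=ctrl.get_image(n); cv2.imwrite(f"pics/{n}3.png",im); np.save(f"{n}3.npy",d)
a=cv2.imread("pics/scene3.png")[60:310,270:500]; b=cv2.imread("pics/top3.png")[120:300,150:380]
cv2.imwrite("pics/c4.png",np.hstack([cv2.resize(a,(400,435)),cv2.resize(b,(400,435))]))
E
```

```text
time: 5.55
position: [0.5578, 0.0488, 0.225]
tool_rot: [2.22, 2.221, 0.001]
ft_force: [0.5, -0.2, -1.6]
grip_width: 0.155
grip_force: 34.9
time: 6.55
position: [0.5825, 0.1868, 0.2238]
tool_rot: [2.053, 2.378, -0.0]
ft_force: [0.3, 0.1, -1.3]
grip_width: 0.155
grip_force: 34.9
[0.58247776 0.18681979 0.2238062 ] [[-1.460e-01  9.893e-01  3.000e-04]
 [ 9.893e-01  1.460e-01 -4.000e-04]
 [-4.000e-04  3.000e-04 -1.000e+00]] [ 0.27408509  0.13621139 -1.28108779]
[-0.0009 -0.0067 -0.    ]
[-0.0009 -0.0066 -0.    ]
```

View pics/c4.png

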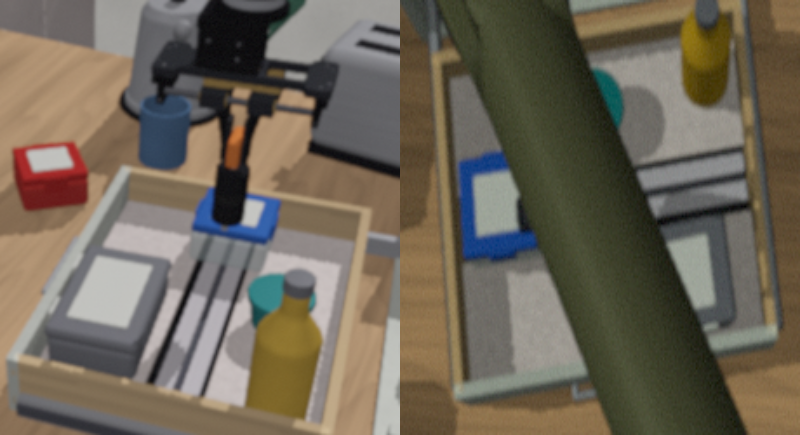

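The scene crop shows the post hanging vertical just to the right of the glass, over the far end of the visible slot. Red box, pod, lunchbox and bottle are untouched. I'll lower it close to the rail, then feel for the slot.

```bash
python3 -m handwheel '[[0.0,-0.001,-0.0055,0.01,0,0,0],[0.0,0,0,0.03,0,0,0],[0.0,0,0,0.03,0,0,0],[0.0,0,0,0.02,0,0,0],[0.0,0,0,0,0,0,0],[0.0,0,0,0,0,0,0]]'
python3 - <<'E'
from h import *
s=ctrl.get_state();print(s['position'],s['ft_force'])
im,d=ctrl.get_image("scene"); cv2.imwrite("pics/scene4.png",im)
cv2.imwrite("pics/c5.png",cv2.resize(im[140:290,330:480],(600,600),interpolation=cv2.INTER_CUBIC))
A=s['position'].copy()
for z in(.030,.045,.1): print(z,proj("scene",[A[0],A[1],z]))
E
```

```text
time: 7.4
position: [0.5776, 0.1859, 0.1345]
tool_rot: [2.05, 2.38, 0.002]
ft_force: [1.3, -0.0, -2.1]
grip_width: 0.159
grip_force: 34.9
[0.57761418 0.18594597 0.13450602] [ 1.25424682 -0.00767095 -2.07843133]
0.03 [392.69184863 226.33433386]
0.045 [393.3167916  220.97888584]
0.1 [395.69961057 200.55932139]
```

View pics/c5.png

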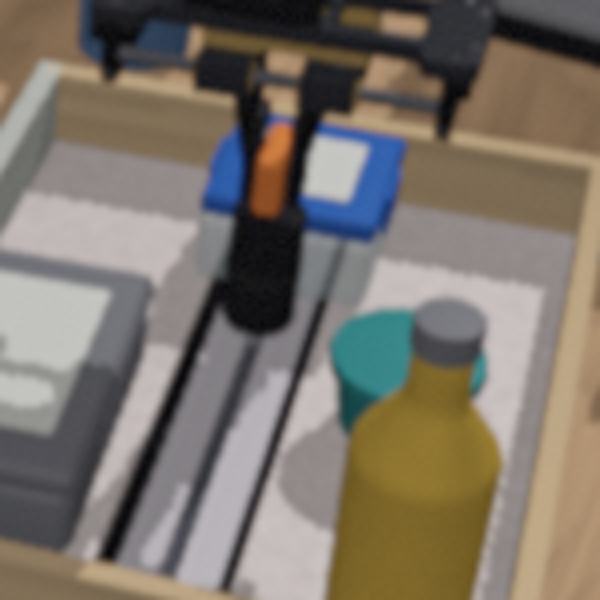

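The crop shows the sleeve's foot end at crop (260,325), between the rail edges, with the slot running down-left from (255,345). I'll measure the sleeve axis against the slot in this same view.

```bash
python3 - <<'E'
from h import *
im=cv2.imread("pics/scene4.png"); g=cv2.cvtColor(im,cv2.COLOR_BGR2GRAY).astype(float)
C=[]
for v in range(196,216):
    r=g[v,380:412]; d=np.maximum(0,60-r); u=np.arange(380,412)
    k=d>0
    C.append((v,(u[k].min()+u[k].max())/2,k.sum()))
C=np.array(C); print(C[::4]); f=np.polyfit(C[:,0],C[:,1],1)
# axis point at z (FK height), predicted pixel row vs measured col
for z in(.07,.085):
    p=proj("scene",[.5776,.1859,z]); u=np.polyval(f,p[1]); print(z,p,u, (ray("scene",u,p[1],z)-ray("scene",*p,z)))
E
```

```text
[[196.  400.   23. ]
 [200.  396.   17. ]
 [204.  395.5  18. ]
 [208.  394.5  18. ]
 [212.  393.   21. ]]
0.07 [394.36793994 211.86258151] 393.3425369744127 [-0.00197474 -0.00103181  0.        ]
0.085 [395.02121471 206.26342502] 394.9991295160473 [-4.21743341e-05 -2.20391343e-05  0.00000000e+00]
```

```bash
python3 -m handwheel '[[0.0,0,-0.001,0.008,0,0,0],[0.0,0,0,0.002,0,0,0],[0.0,0,0,0.002,0,0,0],[0.0,0,0,0.002,0,0,0],[0.0,0,0,0,0,0,0]]'
```

```text
time: 8.07
position: [0.576, 0.1854, 0.1194]
tool_rot: [-2.05, -2.38, 0.0]
ft_force: [0.2, -0.1, -1.6]
grip_width: 0.157
grip_force: 34.9
```

```bash
python3 -m handwheel '[[0.0,0,0,0.002,0,0,0],[0.0,0,0,0,0,0,0]]'; python3 -m handwheel '[[0.0,0,0,0.0015,0,0,0],[0.0,0,0,0,0,0,0]]'
```

```text
time: 8.32
position: [0.576, 0.1853, 0.1174]
tool_rot: [-2.05, -2.38, 0.001]
ft_force: [-0.3, -0.6, -2.1]
grip_width: 0.157
grip_force: 34.9
time: 8.57
position: [0.576, 0.1854, 0.1159]
tool_rot: [-2.05, -2.38, 0.0]
ft_force: [-0.6, -0.2, -1.0]
grip_width: 0.157
grip_force: 34.9
```

No contact with the foot 6 mm below the rail top, so it looks to be in the slot. I'll probe sideways to confirm and centre it.

```bash
python3 -m handwheel '[[0.0,0,0.001,0,0,0,0],[0.0,0,0.0005,0,0,0,0],[0.0,0,0,0,0,0,0]]'; python3 -m handwheel '[[0.0,0,-0.0015,0,0,0,0],[0.0,0,-0.001,0,0,0,0],[0.0,0,-0.0005,0,0,0,0],[0.0,0,0,0,0,0,0]]'
```

```text
time: 8.95
position: [0.5776, 0.1857, 0.1161]
tool_rot: [2.05, 2.38, 0.0]
ft_force: [-0.8, 0.2, -2.0]
grip_width: 0.162
grip_force: 34.9
time: 9.45
position: [0.5753, 0.1853, 0.1162]
tool_rot: [2.05, 2.38, 0.002]
ft_force: [3.3, 0.3, -2.9]
grip_width: 0.158
grip_force: 35.0
```

```bash
python3 -m handwheel '[[0.0,0,0.002,0,0,0,0],[0.0,0,0.0015,0,0,0,0],[0.0,0,0.0005,0,0,0,0],[0.0,0,0,0,0,0,0]]'; python3 -m handwheel '[[0.0,0,-0.0015,0,0,0,0],[0.0,0,0,0,0,0,0]]'
```

```text
time: 9.95
position: [0.578, 0.1857, 0.1158]
tool_rot: [-2.05, -2.38, 0.002]
ft_force: [-0.3, 0.3, -1.4]
grip_width: 0.158
grip_force: 34.9
time: 10.2
position: [0.5769, 0.1856, 0.1161]
tool_rot: [2.05, 2.38, -0.0]
ft_force: [0.3, 0.4, -1.3]
grip_width: 0.159
grip_force: 34.9
```

Side contact appears at x ≈ 0.5753, with slight resistance at 0.578, which fits a 10 mm slot. The foot is in and centred at 0.577. Now I'll slide left along tool +x.

```bash
python3 -m handwheel '[[0.0,0.004,0,0,0,0,0],[0.0,0.005,0,0,0,0,0],[0.0,0.005,0,0,0,0,0],[0.0,0.005,0,0,0,0,0],[0.0,0.004,0,0,0,0,0],[0.0,0,0,0,0,0,0]]'; python3 -m handwheel '[[0.0,0.0025,0,0,0,0,0],[0.0,0.0025,0,0,0,0,0],[0.0,0.0025,0,0,0,0,0],[0.0,0.0025,0,0,0,0,0],[0.0,0,0,0,0,0,0]]'
```

```text
time: 10.95
position: [0.5734, 0.2089, 0.116]
tool_rot: [-2.049, -2.381, 0.0]
ft_force: [-0.5, 0.0, -2.8]
grip_width: 0.159
grip_force: 34.9
time: 11.58
position: [0.5723, 0.2174, 0.116]
tool_rot: [2.05, 2.379, -0.001]
ft_force: [0.3, -1.8, -1.3]
grip_width: 0.158
grip_force: 34.9
```

```bash
python3 -m handwheel '[[0.0,0.0015,0,0,0,0,0],[0.0,0.0015,0,0,0,0,0]]';python3 -m handwheel '[[0.0,0.0015,0,0,0,0,0],[0.0,0.0015,0,0,0,0,0]]';python3 -m handwheel '[[0.0,0.001,0,0,0,0,0],[0.0,0.001,0,0,0,0,0]]'
```

```text
time: 11.82
position: [0.5719, 0.2206, 0.116]
tool_rot: [2.051, 2.379, -0.001]
ft_force: [-0.6, -2.8, 0.1]
grip_width: 0.16
grip_force: 34.9
time: 12.08
position: [0.5712, 0.2241, 0.116]
tool_rot: [2.05, 2.38, -0.0]
ft_force: [1.3, -3.5, -0.5]
grip_width: 0.158
grip_force: 34.9
time: 12.32
position: [0.571, 0.2261, 0.116]
tool_rot: [2.05, 2.38, -0.0]
ft_force: [0.2, -2.7, -0.0]
grip_width: 0.16
grip_force: 34.9
```

The glass is sliding at about 3 N. I'll approach the wall in small steps.

```bash
for i in 1 ; do python3 -m handwheel '[[0.0,0.001,0,0,0,0,0],[0.0,0.0005,0,0,0,0,0]]'; done; python3 -m handwheel '[[0.0,0.001,0,0,0,0,0],[0.0,0,0,0,0,0,0]]'; python3 -m handwheel '[[0.0,0.001,0,0,0,0,0],[0.0,0,0,0,0,0,0]]'
```

```text
time: 12.58
position: [0.5707, 0.2277, 0.116]
tool_rot: [2.05, 2.38, -0.0]
ft_force: [-0.4, -3.3, 0.6]
grip_width: 0.156
grip_force: 34.9
time: 12.82
position: [0.5706, 0.2288, 0.116]
tool_rot: [-2.05, -2.381, -0.0]
ft_force: [0.3, -2.3, -0.3]
grip_width: 0.157
grip_force: 34.9
time: 13.08
position: [0.5704, 0.2297, 0.116]
tool_rot: [-2.05, -2.38, -0.0]
ft_force: [-0.2, -3.3, -1.2]
grip_width: 0.153
grip_force: 34.9
```

```bash
python3 -m handwheel '[[0.0,0.001,0,0,0,0,0],[0.0,0,0,0,0,0,0]]'; python3 -m handwheel '[[0.0,0.001,0,0,0,0,0],[0.0,0,0,0,0,0,0]]'; python3 - <<'E'
from h import *
im,d=ctrl.get_image("scene"); cv2.imwrite("pics/scene5.png",im)
top,dt=ctrl.get_image("top"); cv2.imwrite("pics/top5.png",top)
cv2.imwrite("pics/c6.png",np.hstack([cv2.resize(im[155:235,340:445],(420,320),interpolation=2),cv2.resize(top[160:250,165:260],(338,320),interpolation=2)]))
E
```

```text
time: 13.32
position: [0.5704, 0.23, 0.116]
tool_rot: [2.05, 2.38, -0.001]
ft_force: [0.6, -4.1, 0.3]
grip_width: 0.16
grip_force: 34.9
time: 13.58
position: [0.5707, 0.2303, 0.1161]
tool_rot: [2.05, 2.378, -0.002]
ft_force: [0.6, -5.2, 0.4]
grip_width: 0.159
grip_force: 34.9
```

View pics/c6.png

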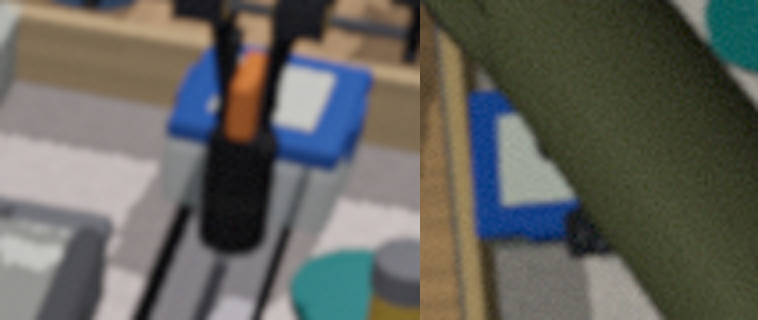

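The post is against the glass, and the lid's left edge, crop (470–480, 92–238) in the top view, sits at the left wall. Motion has stalled and the force is rising to 5 N. I'll check whether the lid is square to the wall.

```bash
python3 - <<'E'
from h import *
for k in (0,5):
    im=cv2.imread(f"pics/top{k}.png"); m=cv2.inRange(cv2.cvtColor(im,cv2.COLOR_BGR2HSV),(105,150,60),(125,255,255))
    P=[]
    for v in range(191,222):
        u=np.nonzero(m[v,175:235])[0]
        if len(u): 
            P.append(ray("top",175+u.min()-.5,v,.085))
    P=np.array(P); f=np.polyfit(P[:,0],P[:,1],1); r=P[:,1]-np.polyval(f,P[:,0]); ok=abs(r)<.003; f=np.polyfit(P[ok,0],P[ok,1],1)
    print(k,"left edge yaw",np.degrees(np.arctan(f[0])),"y at x=.56",np.polyval(f,.56),r.std())
    g=im[...,0].astype(int)
im=cv2.imread("pics/top0.png")  # wall inner top edge: brown->grey
hs=cv2.cvtColor(im,cv2.COLOR_BGR2HSV); Q=[]
for v in list(range(160,182))+list(range(232,262)):
    u=np.nonzero((hs[v,165:215,1]>75))[0]; Q.append(ray("top",165+u.max()+.5,v,.030))
Q=np.array(Q); f=np.polyfit(Q[:,0],Q[:,1],1); r=Q[:,1]-np.polyval(f,Q[:,0]); ok=abs(r)<.004; f=np.polyfit(Q[ok,0],Q[ok,1],1); print("wall base",np.degrees(np.arctan(f[0])),np.polyval(f,.56),ok.sum())
E
```

```text
0 left edge yaw 6.283624739910086 y at x=.56 0.33820732389273156 0.0007970928856222963
5 left edge yaw 6.766324368989831 y at x=.56 0.35033346893422046 0.0006813952788469495
wall base 8.390086753384228 0.3577496687037662 52
```

```bash
python3 -m handwheel '[[0.0,0.001,0,0,0,0,0],[0.0,0,0,0,0,0,0]]'
```

```text
time: 13.92
position: [0.5707, 0.2309, 0.116]
tool_rot: [2.05, 2.378, -0.002]
ft_force: [0.9, -6.2, 0.3]
grip_width: 0.159
grip_force: 34.9
```

```bash
python3 -m handwheel '[[0.0,0.001,0,0,0,0,0],[0.0,0,0,0,0,0,0]]'; python3 - <<'E'
from h import *
top,dt=ctrl.get_image("top"); cv2.imwrite("pics/top6.png",top)
m=cv2.inRange(cv2.cvtColor(top,cv2.COLOR_BGR2HSV),(105,150,60),(125,255,255)); P=[]
for v in range(191,222):
    u=np.nonzero(m[v,175:235])[0]; P.append(ray("top",175+u.min()-.5,v,.085))
P=np.array(P); f=np.polyfit(P[:,0],P[:,1],1); print("yaw",np.degrees(np.arctan(f[0])),np.polyval(f,.56))
a=ray("top",347.5,193.5,.03); print("rail right end",a, "left inner wall at", a[:2]+.407*np.array([-.147,.989]))
t0=cv2.imread("pics/top0.png"); print(cv2.cvtColor(t0,cv2.COLOR_BGR2HSV)[240,172:198].tolist())
K=cloud("top",np.load("top0.npy")); print(K[240,172:198].round(3)[:,1:].tolist())
E
```

```text
time: 14.18
position: [0.5707, 0.2317, 0.1161]
tool_rot: [2.05, 2.377, -0.002]
ft_force: [1.0, -5.9, 0.3]
grip_width: 0.154
grip_force: 34.9
yaw 7.436969207680889 0.35090180812275507
rail right end [ 0.60620364 -0.04811803  0.03      ] left inner wall at [0.54637464 0.35440497]
[[18, 126, 130], [17, 125, 135], [18, 114, 125], [16, 101, 111], [18, 77, 93], [18, 86, 116], [18, 102, 132], [20, 106, 135], [20, 105, 133], [20, 105, 122], [19, 108, 97], [23, 132, 62], [19, 98, 57], [23, 93, 55], [20, 69, 67], [20, 25, 92], [19, 28, 99], [13, 18, 100], [33, 25, 102], [15, 19, 105], [30, 13, 101], [26, 18, 100], [30, 13, 100], [19, 21, 98], [13, 18, 101], [27, 22, 105]]
[[0.387, 0.004], [0.385, 0.002], [0.382, 0.002], [0.381, -0.003], [0.37, 0.027], [0.353, 0.082], [0.351, 0.079], [0.349, 0.079], [0.347, 0.078], [0.345, 0.077], [0.343, 0.077], [0.341, 0.072], [0.342, 0.06], [0.343, 0.049], [0.344, 0.035], [0.343, 0.027], [0.342, 0.025], [0.337, 0.033], [0.335, 0.032], [0.333, 0.029], [0.33, 0.032], [0.328, 0.032], [0.326, 0.031], [0.324, 0.027], [0.321, 0.029], [0.319, 0.027]]
```

The glass is turning square against the wall: yaw has gone from 6.8° to 7.4°, and the wall is at 8.4°. The force is steady at 6 N, so I'll keep going gently.

```bash
python3 -m handwheel '[[0.0,0.0007,0,0,0,0,0],[0.0,0,0,0,0,0,0]]';python3 -m handwheel '[[0.0,0.0007,0,0,0,0,0],[0.0,0,0,0,0,0,0]]'
```

```text
time: 14.48
position: [0.5707, 0.2322, 0.1161]
tool_rot: [2.05, 2.377, -0.002]
ft_force: [1.6, -6.7, 1.1]
grip_width: 0.159
grip_force: 34.9
time: 14.72
position: [0.5707, 0.2325, 0.1161]
tool_rot: [2.05, 2.376, -0.003]
ft_force: [1.5, -7.4, 1.1]
grip_width: 0.158
grip_force: 34.9
```

```bash
python3 -m handwheel '[[0.0,0.0007,0,0,0,0,0],[0.0,0,0,0,0,0,0]]'; python3 - <<'E'
from h import *
top,dt=ctrl.get_image("top"); cv2.imwrite("pics/top7.png",top)
m=cv2.inRange(cv2.cvtColor(top,cv2.COLOR_BGR2HSV),(105,150,60),(125,255,255)); P=[]
for v in range(191,222):
    u=np.nonzero(m[v,175:235])[0]; P.append(ray("top",175+u.min()-.5,v,.085))
P=np.array(P); f=np.polyfit(P[:,0],P[:,1],1); print("yaw",np.degrees(np.arctan(f[0])),np.polyval(f,.56))
s=ctrl.get_state(); R=Ro.from_rotvec(s['tool_rot']).as_matrix(); print(R.round(4),s['ft_force'],s['position'],s['torque'])
E
```

```text
time: 14.98
position: [0.5707, 0.2327, 0.1161]
tool_rot: [2.05, 2.376, -0.004]
ft_force: [1.9, -9.1, 1.5]
grip_width: 0.159
grip_force: 34.9
yaw 8.461512056553783 0.35164158159542586
[[-1.463e-01  9.892e-01  1.000e-03]
 [ 9.892e-01  1.463e-01 -4.000e-03]
 [-4.100e-03  4.000e-04 -1.000e+00]] [ 1.4683574  -7.92399232  2.11357841] [0.57062827 0.23272178 0.11610716] [-2.0552301  -0.39380815 -0.03378505]
```

The glass is square (8.46° against the wall's 8.4°) and the force has now risen steeply to 9 N, so it is snug. I'll ease back slightly and press down.

```bash
python3 -m handwheel '[[0.0,-0.0008,0,0.001,0,0,0],[0.0,-0.0004,0,0.001,0,0,0],[0.0,0,0,0.002,0,0,0],[0.0,0,0,0.0015,0,0,0],[0.0,0,0,0,0,0,0]]' 50; python3 -m handwheel '[[0.0,0,0,0.001,0,0,0],[0.0,0,0,0.001,0,0,0],[0.0,0,0,0,0,0,0]]'
```

```text
time: 15.65
position: [0.5707, 0.2326, 0.1112]
tool_rot: [2.05, 2.377, -0.002]
ft_force: [0.7, -7.5, 4.1]
grip_width: 0.156
grip_force: 49.9
time: 16.02
position: [0.5708, 0.2326, 0.1097]
tool_rot: [2.05, 2.377, -0.002]
ft_force: [-0.1, -7.4, 7.0]
grip_width: 0.159
grip_force: 49.9
```

```bash
python3 -m handwheel '[[0.0,-0.0005,0,0.001,0,0,0],[0.0,-0.0004,0,0.001,0,0,0],[0.0,0,0,0.001,0,0,0],[0.0,0,0,0,0,0,0],[0.0,0,0,0,0,0,0]]'
```

```text
time: 16.65
position: [0.5708, 0.2325, 0.1073]
tool_rot: [2.05, 2.377, -0.0]
ft_force: [-1.8, -7.4, 8.2]
grip_width: 0.158
grip_force: 49.9
```

```bash
python3 -m handwheel '[[0.0,-0.0008,0,0.0005,0,0,0],[0.0,0,0,0.0005,0,0,0],[0.0,0,0,0,0,0,0]]'
```

```text
time: 17.02
position: [0.5708, 0.2324, 0.1066]
tool_rot: [2.05, 2.378, 0.001]
ft_force: [-2.1, -5.9, 8.4]
grip_width: 0.16
grip_force: 49.9
```

```bash
python3 -c "
from h import *
s=ctrl.get_state();print(s['joint_positions'].round(2))"; python3 -m handwheel '[[0.0,0,0,0,0,0,5],[0.0,0,0,0,0,0,10],[0.0,0,0,0,0,0,10],[0.0,0,0,0,0,0,0]]'
```

```text
[ 0.18  0.44 -0.77  1.66  0.33  1.18 -0.52]
time: 17.52
position: [0.5702, 0.2324, 0.1065]
tool_rot: [2.517, 1.877, -0.0]
ft_force: [-3.0, -5.7, 10.1]
grip_width: 0.158
grip_force: 49.9
```

```bash
python3 -m handwheel '[[0.0,0,0,0,0,0,10],[0.0,0,0,0,0,0,10],[0.0,0,0,0,0,0,10],[0.0,0,0,0,0,0,0]]'; python3 -m handwheel '[[0.0,0,0,0,0,0,10],[0.0,0,0,0,0,0,10],[0.0,0,0,0,0,0,0]]';python3 -c "
from h import *
s=ctrl.get_state();print(s['joint_positions'].round(2),s['torque'],Ro.from_rotvec(s['tool_rot']).as_matrix().round(3))"
```

```text
time: 18.02
position: [0.5696, 0.2328, 0.1064]
tool_rot: [2.917, 1.163, -0.001]
ft_force: [-3.2, -6.8, 10.9]
grip_width: 0.155
grip_force: 49.9
time: 18.4
position: [0.5693, 0.2332, 0.1063]
tool_rot: [3.075, 0.639, -0.001]
ft_force: [-4.8, -4.9, 9.7]
grip_width: 0.16
grip_force: 50.0
[ 0.01  0.38 -0.54  1.66  0.21  1.16 -1.75] [-1.43740919  1.1683224  -0.01094134] [[ 0.917  0.398 -0.001]
 [ 0.398 -0.917 -0.001]
 [-0.001  0.    -1.   ]]
```

```bash
python3 -m handwheel '[[0.0,0,0,0,0,0,8],[0.0,0,0,0,0,0,7],[0.0,0,0,0,0,0,0],[0.0,0,0,0,0,0,0]]';python3 -c "
from h import *
s=ctrl.get_state();print(s['joint_positions'].round(2),s['torque'],Ro.from_rotvec(s['tool_rot']).as_matrix().round(3),s['ft_force'])"
```

```text
time: 18.9
position: [0.5691, 0.2335, 0.1063]
tool_rot: [3.133, 0.235, -0.001]
ft_force: [-5.1, -4.4, 10.5]
grip_width: 0.157
grip_force: 50.0
[-0.02  0.37 -0.5   1.67  0.19  1.15 -2.  ] [-1.33215413  1.26086274  0.01643163] [[ 0.989  0.149 -0.001]
 [ 0.149 -0.989 -0.   ]
 [-0.001  0.    -1.   ]] [-5.11568263 -4.37354818 10.51321406]
```

The quarter turn is complete. I'll relieve the side load and let the spring rise under control before releasing.

```bash
python3 -m handwheel '[[0.0,-0.0012,0,0,0,0,0],[0.0,0,0,-0.001,0,0,0],[0.0,0,0,-0.001,0,0,0],[0.0,0,0,0,0,0,0]]'; python3 -m handwheel '[[0.0,0,0,-0.0005,0,0,0],[0.0,0,0,-0.0005,0,0,0],[0.0,0,0,0,0,0,0]]'
```

```text
time: 19.4
position: [0.5687, 0.2334, 0.1082]
tool_rot: [-3.132, -0.234, -0.001]
ft_force: [-3.9, -3.8, 7.4]
grip_width: 0.156
grip_force: 50.0
time: 19.77
position: [0.5687, 0.2334, 0.1089]
tool_rot: [-3.132, -0.234, -0.001]
ft_force: [-2.8, -3.2, 6.5]
grip_width: 0.158
grip_force: 50.0
```

```bash
python3 -m handwheel '[[0.0,-0.0006,0,-0.0006,0,0,0],[0.0,0,0,-0.0006,0,0,0],[0.0,0,0,-0.0006,0,0,0],[0.0,0,0,0,0,0,0]]'
```

```text
time: 20.27
position: [0.5684, 0.2332, 0.1094]
tool_rot: [-3.132, -0.234, -0.001]
ft_force: [1.1, -0.8, 1.1]
grip_width: 0.157
grip_force: 50.0
```

z has stopped at 0.1094, which is exactly 4 mm below the standing height, and the load has gone to zero. The foot is caught. Releasing and retreating upward.

```bash
python3 -m handwheel '[[0.03,0,0,0,0,0,0],[0.04,0,0,0,0,0,0],[0.05,0,0,0,0,0,0],[0.05,0,0,0,0,0,0],[0.05,0,0,-0.02,0,0,0],[0.05,0,0,-0.04,0,0,0],[0.05,0,0,-0.05,0,0,0],[0.05,-0.05,0,-0.03,0,0,0],[0.05,-0.06,0,0,0,0,0],[0.05,-0.06,0,0,0,0,0],[0.05,0,0,0,0,0,0],[0.05,0,0,0,0,0,0]]' 20; python3 - <<'E'
from h import *
im,d=ctrl.get_image("scene"); top,dt=ctrl.get_image("top"); cv2.imwrite("pics/scene8.png",im); cv2.imwrite("pics/top8.png",top)
cv2.imwrite("pics/c8.png",np.hstack([cv2.resize(im[140:300,280:490],(420,320),interpolation=2),cv2.resize(top[140:290,165:345],(380,320),interpolation=2)]))
m=cv2.inRange(cv2.cvtColor(top,cv2.COLOR_BGR2HSV),(105,150,60),(125,255,255)); P=[]
for v in range(191,222):
    u=np.nonzero(m[v,175:235])[0]; P.append(ray("top",175+u.min()-.5,v,.085))
P=np.array(P); f=np.polyfit(P[:,0],P[:,1],1); print("yaw",np.degrees(np.arctan(f[0])),np.polyval(f,.56))
for n,i,dd in(("top",top,dt),("scene",im,d)):
    m=cv2.inRange(cv2.cvtColor(i,cv2.COLOR_BGR2HSV),(5,180,120),(15,255,255))>0; c=cloud(n,dd)[m]; k=(abs(c[:,0]-.57)<.05)&(abs(c[:,1]-.23)<.05)
    c=c[k]
    if len(c)>5: print(n,"wing",c.mean(0),np.percentile(c[:,2],[50,95]),cv2.minAreaRect((c[:,:2]*1000).astype(np.float32)))
E
```

```text
time: 21.78
position: [0.401, 0.2075, 0.2509]
tool_rot: [-3.133, -0.234, -0.006]
ft_force: [-0.4, -0.7, 0.6]
grip_width: 0.574
grip_force: 0.0
yaw 11.217993318698115 0.27690341410678276
top wing [0.5666509  0.23486529 0.13585171] [0.13768935 0.1412209 ] ((566.03515625, 237.6700439453125), (38.909690856933594, 18.650545120239258), 10.484914779663086)
scene wing [0.57294163 0.22719603 0.12430122] [0.12442511 0.13701922] ((572.5570068359375, 228.77854919433594), (35.92094039916992, 14.618575096130371), 9.926570892333984)
```

View pics/c8.png

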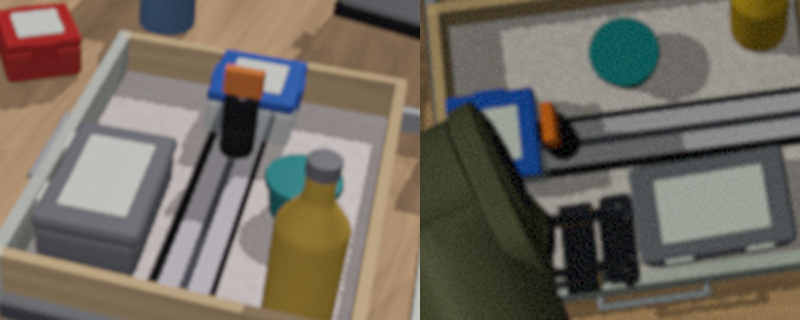

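The final crop shows the wing crosswise over the rail, the post against the glass, and everything else in place. I'll move the arm clear and check the glass numerically.

```bash
python3 -m handwheel '[[0.05,0,0.04,-0.02,0,0,0],[0.05,0,0.05,0,0,0,0],[0.05,0,0.05,0,0,0,0],[0.05,0,0.05,0,0,0,0],[0.05,0,0.05,0,0,0,0],[0.05,0,0.05,0,0,0,0],[0.05,0,0,0,0,0,0]]'; python3 - <<'E'
from h import *
im,d=ctrl.get_image("scene"); top,dt=ctrl.get_image("top"); cv2.imwrite("pics/scene9.png",im); cv2.imwrite("pics/top9.png",top)
for k in (0,7,9):
    t=cv2.imread(f"pics/top{k}.png"); m=cv2.inRange(cv2.cvtColor(t,cv2.COLOR_BGR2HSV),(105,150,60),(125,255,255))
    for side in("min","max"):
        P=[]
        for v in range(191,222):
            u=np.nonzero(m[v,165:238])[0]
            if len(u): P.append(ray("top",165+getattr(u,side)()+(-.5 if side=="min" else .5),v,.085))
        P=np.array(P); f=np.polyfit(P[:,0],P[:,1],1); print(k,side,"yaw",np.degrees(np.arctan(f[0])),"y@.56",np.polyval(f,.56))
# sleeve bottom silhouette, scene: dark pixels
a=cv2.resize(im[165:230,360:440],(480,390),interpolation=2); b=cv2.resize(top[175:235,175:245],(320,274),interpolation=2)
b=np.vstack([b,np.zeros((116,320,3),np.uint8)]); cv2.imwrite("pics/c9.png",np.hstack([a,b]))
E
```

```text
time: 22.75
position: [0.4438, -0.0842, 0.2686]
tool_rot: [-3.134, -0.221, 0.003]
ft_force: [0.1, 0.1, 0.1]
grip_width: 0.575
grip_force: 0.0
0 min yaw 6.283624739910086 y@.56 0.33820732389273156
0 max yaw 8.014134328394663 y@.56 0.23871282103263858
7 min yaw 8.461512056553783 y@.56 0.35164158159542586
7 max yaw 35.4108252959968 y@.56 0.33064655204212057
9 min yaw 8.574267670250881 y@.56 0.3517998948973139
9 max yaw 8.665070077338338 y@.56 0.25373307829888303
```

View pics/c9.png

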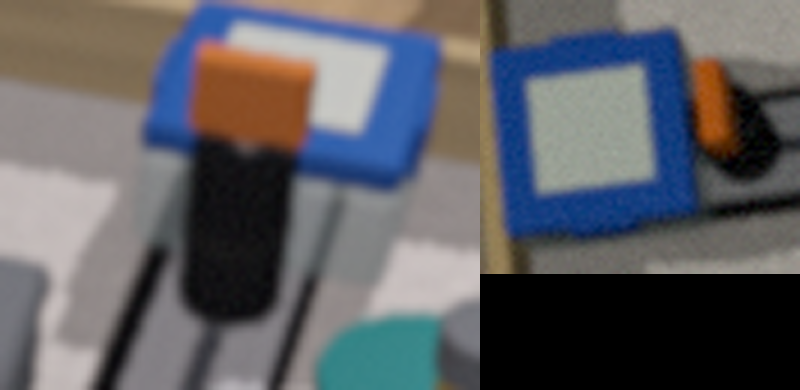

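The glass is square at 8.6° against the wall and hasn't moved since release. The sleeve stands upright against the glass with the wing across the slot, and contact force was held until the foot clamped.

```bash
python3 -c "
from bench import ctrl
print(ctrl.close_job())"
```

```text
the job is handed in; nothing more can be done
None
```

The job is handed in at about 23 s: the glass sits square and snug against the left wall, and the post is turned and locked under the rail against it. Contact between post and glass was judged from the force held until the foot clamped, since the cameras cannot rule out a gap of a millimetre or so.

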